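# Fit the drill template plate on the lens jig's dowels and shut its tilt-out bin

## Task

Tip the small tilt-out bin forward until it stays open and take out the drill template plate that lies in it. Lower the plate level and gently, handle up, over both dowel pins of the lens drilling jig until it lies flat on the jig (either way round), and let it go. Then push the empty bin back until it drops fully shut, leaving the other things on the bench where they are.

Things in the scene. Friction and masses are not known exactly. Their poses are not given: they have to be found in the camera images.
- bin_unit: Grey metal hood of the tilt-out bin, fixed: 104 deep (x) x 148 wide (y) x 110 mm high, open on its -x side, where the bin sits. Origin: centre of its underside. The roof (underside 106 mm up) covers only local x from -24 to +52 mm. The bin's pivot line runs along local y at x = -48, z = 12 mm.
- bin (a joint): Bin tilt in rad: 0 = fully shut, 0.65 = tipped forward (to the hood's -x side) against its stop, floor sloping 37 degrees. The weighted tab carries it over centre: it falls open by itself above about 0.2 (empty) or 0.35 to 0.5 (plate inside), and falls shut by itself below that. Tipping it or pushing it back takes under 4 N at the tab (more at a quick touch: it weighs 0.7 kg).
- bin_tab (a point): Middle of the bin's upright steel finger tab: 8 thick (x) x 60 wide (y) x 36 mm high, from 22 mm below this point to 14 mm above it; axes tilt with the bin. In these axes the pivot line lies 26 mm behind (+x) and 72 mm below this point. The tab stands on a ledge (top 19 mm below this point) that juts 30 mm forward from the bin's front wall.
- plate_mid (a point): Drill template plate, 70 (x) x 112 (y) x 8 mm, aluminium, 0.15 to 0.3 kg, with a black upright handle rib in its middle, 50 (x) x 14 (y) x 36 mm high. Two 9.6 mm through holes at y = +44 and -44 mm, x = 0. This point: plan centre, 22 mm above the underside, 22 mm below the rib's top; z out of the handle side. Starts flat in the shut bin; slides a few mm and slopes when the bin tips.
- jig_seat (a point): Lens drilling jig, fixed: aluminium block 76 (x) x 126 (y) mm with two raised end pads whose tops (24 mm above the worktop) are the seat. Two steel dowel pins, 8 mm across, stand on them at y = +44 and -44 mm, x = 0, 16 mm high, the top 6 mm tapering to 3 mm across. This point: midway between the pins at seat height, z up. Plate home: plate_mid 22 mm above it.
- bin_floor (a point): Middle of the bin's inner floor, axes as bin_tab. Grey plastic bin, inside 82 (x) x 126 mm (y); front wall 49 mm high above this floor, side walls 24 mm (47 mm at the very front), rear wall 22 mm. The floor lies 4 mm above the pivot line, this point 45 mm behind it.
- tin: Bystander: round tin, 54 mm across, 22 mm high; origin under its centre.
- lens_box: Bystander: small black box with clear lid, 29x32x17 mm; origin under its centre.
- lens_clock: Bystander: round dial gauge lying flat, 72x50x12 mm; origin under its centre.
- spray: Bystander: white bottle, 50 mm across, 131 mm high; origin under its centre.
- buff: Bystander: felt buffing block with wooden back, 26x62x24 mm; origin under its centre.
- plate: The same plate: origin in the centre of its underside, axes as point plate_mid.
- jig: The same jig: origin in the centre of its underside, 24 mm below jig_seat, axes as jig_seat. Standing equipment nearby, in world metres: a hand edger about x 0.48 to 0.72, y -0.03 to 0.16, 0.13 high, stands between jig and bin; a lensmeter about x 0.48 to 0.67, y -0.42 to -0.28, 0.39 high, right of the bin.
There are look-alikes about, which are no part of the job. What is shaped like the jig but red is not meant.

How it is judged:
On the way, in this order (a step that is already met when the one before it is completed fails the run):
1. the bin is tipped forward and stays open (value of joint bin above 0.55 rad), for 0.2 s.
2. the plate lies flat on the jig over both dowels, the bin still open (horizontal distance between plate_mid and jig_seat below 0.003 m and z of plate_mid in the frame of jig_seat between 0.019 and 0.024 m and angle between plate_mid's own z axis and vertical below 0.035 rad and angle between the y axis of plate_mid and the y axis of jig_seat, either way round below 0.06 rad and value of joint bin above 0.4 rad), for 0.2 s.
3. the empty bin is pushed fully shut (value of joint bin below 0.04 rad), for 0.2 s.
At the end, for the whole second after the job is handed in: The plate lies at rest on the jig's end pads over both dowels, handle up (centre within 3 mm, height within 2 to 3 mm, tilt under 2 degrees, turned under 3.4 degrees off the line of the pins, either way round), and the bin is shut (within 0.04 rad) (horizontal distance between plate_mid and jig_seat below 0.003 m and z of plate_mid in the frame of jig_seat between 0.019 and 0.024 m and angle between plate_mid's own z axis and vertical below 0.035 rad and angle between the y axis of plate_mid and the y axis of jig_seat, either way round below 0.06 rad and value of joint bin below 0.04 rad and linear speed of plate below 0.02 m/s); the robot touches nothing.
It fails at once if the plate is dropped on or forced against the jig (over 60 N) (contact force between plate and jig above 60 N).
It fails at once if one of the five loose bystanders is moved more than 3 cm (distance of any of tin, lens_box, lens_clock, spray, buff from where it was at the start of the episode above 0.03 m).
It also fails if it takes over 72 s, if anything falls off the work surface, if the arm or the gripper's body presses on something with over 40 N, if the wrist force passes 120 N, or if a joint passes its speed limit or range.

## Robot

A 6-joint arm with a two-finger parallel gripper is mounted at the origin on a cart in front of the work surface, level with it; the furniture and walls round the work are solid. World frame = base frame: x ahead of the robot, y to its left, z up, the work surface at z = 0. Lengths are in m, angles in rad, forces in N, time in s.
With the tool pointing down it reaches from about 0.275 to 0.85 m from the base axis. Payload 5.2 kg.
Tool frame: the origin (TCP) lies on the centre line of the jaws, within the pads' length; the fingertips stand 22 mm ahead of it and the grasp point (between the pads) lies 3 mm ahead of it; z points along the fingers, y is the line along which they close (so a half turn about z gives the same grasp; the last joint's range is limited). The gripper opens to 85 mm and grips with 20 to 120 N. Pads are 22 mm wide; open, the fingers measure 114 mm over their backs; the gripper's body (76 mm by 85 mm) begins 54 mm behind the grasp point. The pads swing forward as they close: fully open they stand 13 mm farther back than shut.
Start: joints at [1.069, 0.259, 1.535, -0, 1.348, -0.203], TCP at [0.162, 0.526, 0.253] pointing down, gripper open.
Joint ranges: [-3.14, 3.14], [-0.91, 2.08], [0.19, 2.58], [-1.22, 4.36], [0.22, 2.71], [-3.12, 3.12]. Speed limits (rad/s): [2.57, 2.57, 3.14, 3.14, 3.14, 3.14].

## Interface

Orientations are given as a unit quaternion [w, x, y, z].
In Python, from cell import manip gives the robot as it stands. The module is installed in compiled form; this text tells all that it offers.
- The arm moves only by the tool send_rows, never from a script. Its argument "plan" is a list of rows, each a list of 2 entries, a list of its own where there are three numbers: the shift along the world's x, y, z in mm, then the turn about the world's z in rad. In form: [[[x, y, z], roll], ...]. A call has 1 to 20 rows; each row is the pose to reach, as a shift and turn from the pose commanded when the call began; what a row does not reach only later rows make up. A row lasts 1/8 s, in which the tool goes at most 62.5 mm and 10.7 degrees, less where a joint would pass 70% of its speed; a pose out of reach is approached as far as the arm can. A call with a gripper value outside its range is refused whole. "grip" is the gripper command: -1 is shut, 1 is fully open, values between are in proportion, set as the call begins (left out, the last holds). The fingers move at their own pace and stop on an object; "force" is the grip in N (left out, the last holds). Time passes only in rows, so rows that repeat a pose let the fingers close. It gives the time, the measured TCP pose, the force, the opening and the grip force at its end, in the units of the state.
- manip.state(): the state, without advancing time (a new reading comes with each control period).
- manip.camera(name): name is "side" or "top" or "wrist"; returns a dict with "color" (400x640x3 uint8, red, green, blue), "fx", "fy", "cx", "cy" (pixels), "view" (4x4, takes a point from world to camera coordinates); the wrist camera has in their place "hand_eye" (4x4, takes a point from camera to tool coordinates, whose origin is the TCP and whose axes are the flange's). Camera axes: x right, y up, looking along -z (the intrinsics and any distortion apply to the point x, -y, -z); pixel columns grow to the right and rows downward; lengths in m; the calibration is good to about 2 mm. A picture is of the moment at which its call begins: read the wrist's pose just before it. There is no depth.
- manip.finish_job(): hands the job in; it is judged then, once.
Trained networks look in a picture, given as the dict that the camera call returned (one of the last four; its "shot" number tells which), for a name from the list of things; names that differ only in an ending like _2 or _b are one class to them, and where a whole thing is asked for, a point or a joint stands for the part that bears it (a point fixed in the world has none). Each returns a list of dicts, best first, with "conf" (0 to 1); they miss things now and then, are a little off and sometimes report something else, mostly with a low value. They report only what shows in the picture. A call takes as long as a camera call. They do not tell look-alikes from the thing itself.
- manip.spot_in(picture, thing): "xy" ([column, row] in pixels, amid what is visible of it).
- manip.silhouettes(picture, thing): "pixels" (400x640 bool, what is visible of it) and "xy" ([column, row] in pixels, amid what is visible of it).
The state is a dict: "clock": time; "q": joint angles; "dq": joint speeds; "tau": joint torques, N m; "position": TCP position; "tool_rot": TCP orientation; "wrist_force": force on the tool from outside, world axes, zero at the start; "wrist_torque": the same for the moment, N m; "grip_width": opening from 0.0 (shut) to 1.0 (fully open); "grasp_force": force on a finger pad.
Only numpy, scipy, OpenCV 4.12 (cv2) and the standard library are available. Lean on these libraries where they do the work, as an engineer would, in place of code of your own. Each camera call takes 0.05 s, during which the arm holds its last target. There are 200 camera calls.

## Working session

There is one attempt and no reset: what is moved stays moved. The work goes in short steps, Python scripts to look and compute and a tool call to move; the robot and the scene stay as the last step left them, time stands still between calls to the robot, and variables do not carry over. Pictures are saved under pics/ and viewed, at most 10 in all, crops included, and the job is handed in when it is done.

Besides the shell and the picture viewer there is one more tool, called after ">>>" by a JSON object that holds its "name" and its "arguments", one argument or row to a line. send_rows: Moves the arm, as the interface text tells. Its arguments: {"type":"object","properties":{"plan":{"type":"array"},"grip":{"type":"number"},"force":{"type":"number"}},"required":["plan"]}

```bash
mkdir -p pics; cat > h.py <<'E'
import numpy as np, cv2
from cell import manip
from scipy.spatial.transform import Rotation as R
def snap(n,f=None):
    s=manip.state(); p=manip.camera(n)
    if 'hand_eye' in p:
        w,x,y,z=s['tool_rot']; T=np.eye(4); T[:3,:3]=R.from_quat([x,y,z,w]).as_matrix(); T[:3,3]=s['position']
        p['c2w']=T@np.array(p['hand_eye'])
    else: p['c2w']=np.linalg.inv(np.array(p['view']))
    if f: cv2.imwrite('pics/'+f,p['color'][:,:,::-1])
    return p
def at_z(p,uv,z):
    d=np.array([(uv[0]-p['cx'])/p['fx'],-(uv[1]-p['cy'])/p['fy'],-1.])
    M=p['c2w']; d=M[:3,:3]@d; o=M[:3,3]; return o+d*(z-o[2])/d[2]
def proj(p,X):
    X=np.atleast_2d(X); c=(np.linalg.inv(p['c2w'])@np.c_[X,np.ones(len(X))].T)[:3]
    return np.c_[p['cx']+p['fx']*c[0]/-c[2], p['cy']+p['fy']*c[1]/c[2]]
E
python3 - <<'E'
from h import *
np.set_printoptions(precision=3,suppress=True)
s=manip.state(); print(s)
t=snap('top','top1.png'); print({k:(v if np.size(v)<20 else 0) for k,v in t.items()})
for n,z in [('bin_unit',.11),('bin',.05),('bin_tab',.08),('plate',.03),('jig',.024),('tin',.02),('lens_box',.02),('lens_clock',.01),('spray',.1),('buff',.02)]:
    try:
        for d in manip.spot_in(t,n)[:3]: print(n,d['conf'],d['xy'],at_z(t,d['xy'],z))
    except Exception as e: print(n,e)
w=snap('wrist','w1.png'); sd=snap('side','side1.png')
cv2.imwrite('pics/ws.png',np.vstack([w['color'],sd['color']])[:,:,::-1][::1][:, :])
E
```

```text
{'clock': 0.0, 'q': array([ 1.069,  0.259,  1.536, -0.   ,  1.348, -0.203]), 'dq': array([-0.001,  0.001, -0.   , -0.   , -0.001, -0.   ]), 'tau': array([  0.001, -44.602, -29.058,  -0.   ,   0.012,   0.   ]), 'position': array([0.162, 0.525, 0.252]), 'tool_rot': array([-0.   ,  0.149,  0.989, -0.001]), 'wrist_force': array([-0.721,  0.945,  0.566]), 'wrist_torque': array([-0.025, -0.015,  0.02 ]), 'grasp_force': 0.0, 'grip_width': 1.0002792147852484}
{'color': 0, 'fx': 385.21363986193535, 'fy': 385.21363986193535, 'cx': 319.22314710635635, 'cy': 200.13208568211257, 'view': array([[ 0.026, -1.   ,  0.001,  0.11 ],
       [ 0.983,  0.025,  0.181, -0.578],
       [-0.181, -0.004,  0.984, -1.392],
       [ 0.   ,  0.   ,  0.   ,  1.   ]]), 'shot': 1, 'c2w': array([[ 0.026,  0.983, -0.181,  0.314],
       [-1.   ,  0.025, -0.004,  0.119],
       [ 0.001,  0.181,  0.984,  1.473],
       [ 0.   ,  0.   ,  0.   ,  1.   ]])}
bin_unit 0.79 [398.7, 191.2] [ 0.604 -0.162  0.11 ]
bin_unit 0.48 [283.0, 149.8] [0.749 0.263 0.11 ]
bin 0.68 [401.1, 201.8] [ 0.577 -0.182  0.05 ]
bin_tab 0.79 [400.4, 204.2] [ 0.562 -0.173  0.08 ]
plate 0.77 [397.9, 200.0] [ 0.587 -0.175  0.03 ]
plate 0.38 [403.2, 205.9] [ 0.565 -0.194  0.03 ]
jig 0.97 [204.0, 221.3] [0.487 0.559 0.024]
jig 0.96 [279.1, 223.9] [0.485 0.275 0.024]
tin 0.6 [338.3, 245.8] [0.408 0.049 0.02 ]
spray 0.64 [285.5, 151.0] [0.748 0.255 0.1  ]
```

View pics/top1.png

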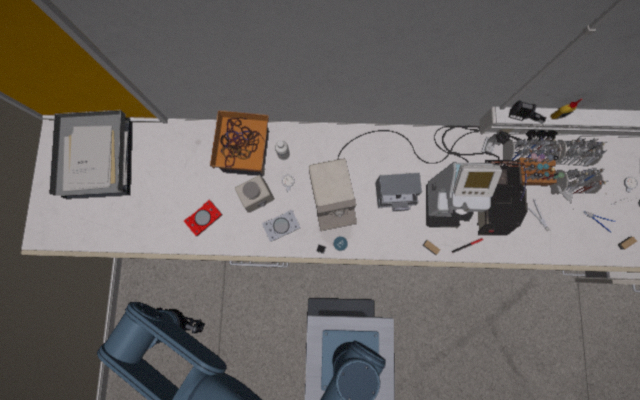

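View pics/side1.png

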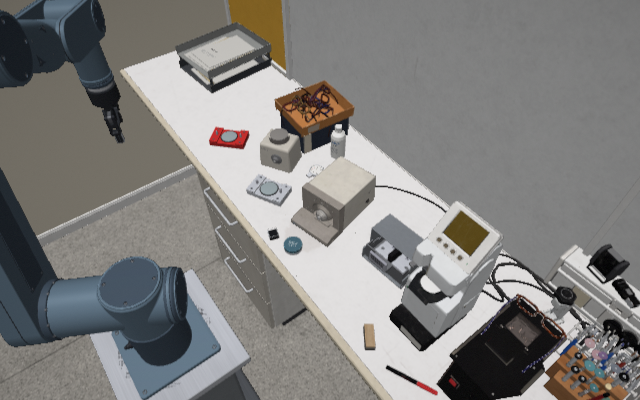

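The grey jig shows at (281,225), and its red look-alike at (204,217). The bin hood is at (398,188), open toward the robot, with the lensmeter to its right and the edger between it and the jig. Next I go over the jig for a closer look.

>>> {"name": "send_rows", "arguments": {
  "plan": [
    [[40, -35, 10], 0.1],
    [[80, -70, 20], 0.2],
    [[120, -105, 30], 0.3],
    [[160, -140, 40], 0.4],
    [[200, -175, 40], 0.5],
    [[240, -210, 40], 0.6],
    [[270, -240, 40], 0.7],
    [[270, -240, 40], 0.7],
    [[270, -240, 40], 0.7]
  ],
  "grip": 1
}}

```text
clock: 1.78
position: [0.4316, 0.2858, 0.2932]
tool_rot: [-0.0, -0.199, 0.98, 0.0]
wrist_force: [-0.0, -0.2, 0.8]
grip_width: 0.997
grasp_force: 0.0
```

```bash
python3 - <<'E'
from h import *
np.set_printoptions(precision=3,suppress=True)
w=snap('wrist','w2.png'); s=manip.state(); print(s['clock'],s['position'],s['tool_rot'],w['hand_eye'],w['fx'],w['cx'],w['cy'],{k for k in w})
for n,z in [('jig',.024),('tin',.02),('lens_box',.017)]:
    for d in manip.silhouettes(w,n)[:2]:
        m=d['pixels'].astype(np.uint8); c=max(cv2.findContours(m,0,2)[0],key=cv2.contourArea)
        P=np.array([at_z(w,q,z)[:2] for q in c[:,0].astype(float)],np.float32)
        print(n,d['conf'],d['xy'],cv2.minAreaRect(P))
E
```

```text
1.825 [0.431 0.286 0.293] [-0.    -0.199  0.98   0.   ] [[ 0.001  0.958  0.286  0.074]
 [ 1.    -0.001 -0.001 -0.   ]
 [-0.001  0.286 -0.958 -0.122]
 [ 0.     0.     0.     1.   ]] 341.03550561383474 314.96411408846785 203.28588118614223 {'cy', 'shot', 'fx', 'c2w', 'cx', 'color', 'fy', 'hand_eye'}
jig 0.8 [284.1, 192.7] ((0.4765249788761139, 0.2680041193962097), (0.07961167395114899, 0.1261756867170334), 26.558048248291016)
jig 0.76 [510.2, 283.5] ((0.4859106242656708, 0.5744591355323792), (0.09201065450906754, 0.10089272260665894), 43.57249450683594)
tin 0.77 [116.9, 66.6] ((0.41557368636131287, 0.046009644865989685), (0.053285934031009674, 0.06190359592437744), 14.852025985717773)
lens_box 0.8 [188.4, 75.3] ((0.3936631977558136, 0.11852506548166275), (0.03297608345746994, 0.029961569234728813), 73.37651062011719)
```

View pics/w2.png

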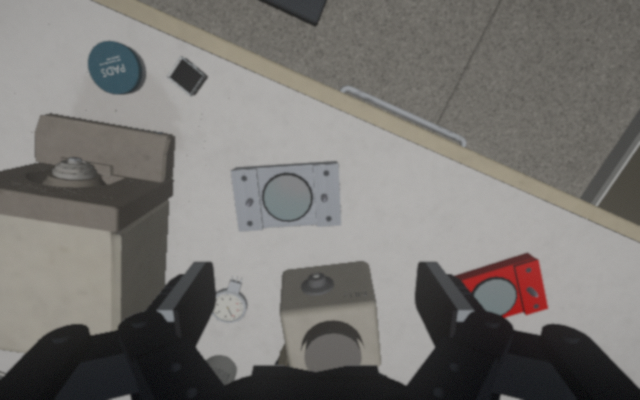

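The grey jig is at about (287,196), with pins near (250,201) and (324,198). Its yaw is about 26°. The tin, lens box, lens clock and red jig are all clear of it. On to the bin.

>>> {"name": "send_rows", "arguments": {
  "plan": [
    [[0, -55, 0], -0.05],
    [[0, -110, 0], -0.1],
    [[5, -165, 0], -0.15],
    [[5, -220, 0], -0.2],
    [[10, -275, 0], -0.25],
    [[15, -330, 0], -0.3],
    [[20, -385, 0], -0.35],
    [[30, -440, 0], -0.4],
    [[30, -455, 0], -0.4],
    [[30, -455, 0], -0.4],
    [[30, -455, 0], -0.4]
  ]
}}

```text
clock: 3.35
position: [0.4617, -0.1676, 0.2933]
tool_rot: [-0.0, -0.002, 1.0, 0.0]
wrist_force: [0.2, -0.4, -1.2]
grip_width: 1.002
grasp_force: 0.0
```

```bash
python3 - <<'E'
from h import *
np.set_printoptions(precision=3,suppress=True)
w=snap('wrist','w3.png'); s=manip.state(); print(s['clock'],s['position'],s['tool_rot'])
for n,z in [('bin_unit',.11),('bin_tab',.1),('bin',.07),('plate',.024),('plate_mid',.04)]:
    for d in manip.silhouettes(w,n)[:2]:
        m=d['pixels'].astype(np.uint8); c=max(cv2.findContours(m,0,2)[0],key=cv2.contourArea)
        P=np.array([at_z(w,q,z)[:2] for q in c[:,0].astype(float)],np.float32)
        print(n,d['conf'],d['xy'],at_z(w,d['xy'],z),cv2.minAreaRect(P),cv2.boundingRect(c))
E
```

```text
3.4 [ 0.462 -0.168  0.293] [ 0.    -0.002  1.     0.   ]
bin_unit 0.97 [315.8, 320.9] [ 0.606 -0.166  0.11 ] ((0.5937195420265198, -0.17037662863731384), (0.15042001008987427, 0.1478361189365387), 5.612902641296387) (242, 239, 145, 132)
bin_tab 0.58 [314.2, 267.7] [ 0.55  -0.168  0.1  ] ((0.5600625276565552, -0.17139804363250732), (0.0745014026761055, 0.1197219118475914), 5.016672134399414) (253, 242, 117, 70)
bin 0.58 [310.8, 264.6] [ 0.562 -0.172  0.07 ] ((0.5767390131950378, -0.1714499294757843), (0.08248411864042282, 0.1308625042438507), 5.706423759460449) (253, 241, 117, 72)
plate 0.67 [313.5, 290.2] [ 0.622 -0.169  0.024] ((0.6218655705451965, -0.17040155827999115), (0.05775031819939613, 0.1126771941781044), 2.923490047454834) (268, 269, 89, 43)
plate 0.45 [499.6, 130.2] [0.418 0.04  0.024] ((0.415719598531723, 0.037527963519096375), (0.052815306931734085, 0.061669040471315384), 0.2323242723941803) (471, 104, 55, 49)
plate_mid 0.89 [312.3, 289.3] [ 0.611 -0.171  0.04 ] ((0.613073468208313, -0.16982148587703705), (0.05494477227330208, 0.1079208254814148), 5.265174388885498) (268, 268, 90, 44)
```

View pics/w3.png

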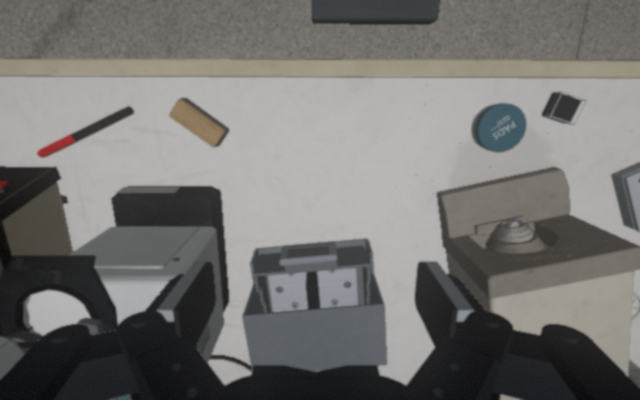

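The bin hood spans about (247..386, 240..370), with the tab at about (311,257) and the plate lying in it with its rib at (313,290). I'll estimate the pose from the roof edge and overlay the model.

```bash
cat > fit.py <<'E'
from h import *
from scipy.optimize import minimize
np.set_printoptions(precision=4,suppress=True)
def box(x0,x1,y0,y1,z0,z1): return np.array([[x,y,z] for x in(x0,x1) for y in(y0,y1) for z in(z0,z1)])/1000.
HOOD=box(-24,52,-74,74,0,110); FR=box(-48,52,-74,74,0,40)
TAB=box(-78,-70,-30,30,62,98)
def place(L,p,th=0):
    c,s=np.cos(p[2]),np.sin(p[2]); return np.c_[p[0]+c*L[:,0]-s*L[:,1],p[1]+s*L[:,0]+c*L[:,1],L[:,2]]
def hullmask(w,parts):
    m=np.zeros((400,640),np.uint8)
    for X in parts: cv2.fillConvexPoly(m,cv2.convexHull(proj(w,X).astype(np.float32)).round().astype(int),1)
    return m
E
python3 - <<'E'
from fit import *
w=snap('wrist')
a,b=at_z(w,(247,318),.11),at_z(w,(385,306),.11); print('roof front corners',a,b,np.linalg.norm(b-a))
yaw=np.arctan2(*(b-a)[[1,0]])-np.pi/2; mid=(a+b)/2; c0=mid[:2]+.024*np.array([np.cos(yaw),np.sin(yaw)])
print(c0,yaw)
im=w['color'][:,:,::-1].copy()
im=cv2.resize(im[220:380,220:410],None,fx=4,fy=4,interpolation=cv2.INTER_CUBIC)
f=lambda P:tuple(((P-[220,220])*4).round().astype(int))
p=[*c0,yaw]
for B,col in((HOOD,(0,0,255)),(TAB,(0,255,0))):
    q=proj(w,place(B,p))
    for i in range(8):
        for k in(1,2,4):
            if not i&k: cv2.line(im,f(q[i]),f(q[i|k]),col,1)
cv2.imwrite('pics/ov1.png',im[:600])
E
```

```text
roof front corners [ 0.6035 -0.2391  0.11  ] [ 0.5887 -0.0967  0.11  ] 0.14316780026239018
[ 0.62   -0.1654] 0.10319507344668466
```

View pics/ov1.png

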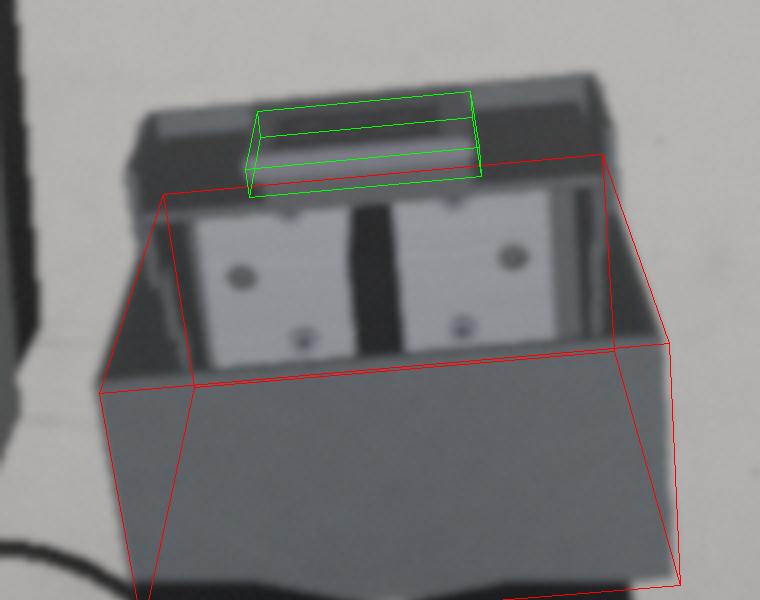

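The overlay shows the true hood about 2 mm nearer and 1.5 mm further right than my estimate, with yaw about 0.092. That puts the hood origin near (0.618, -0.167) and the tab near (0.543, -0.174). I'll lower the shut fingers behind the tab.

>>> {"name": "send_rows", "arguments": {
  "plan": [
    [[40, -2, -30], 0.05],
    [[90, -4, -60], 0.09],
    [[101, -4, -90], 0.09],
    [[101, -4, -120], 0.09],
    [[101, -4, -150], 0.09],
    [[101, -4, -175], 0.09],
    [[101, -4, -190], 0.09],
    [[101, -4, -193], 0.09],
    [[101, -4, -193], 0.09]
  ],
  "grip": -1,
  "force": 40
}}

```text
clock: 4.82
position: [0.5633, -0.1736, 0.101]
tool_rot: [0.0, -0.046, 0.999, -0.0]
wrist_force: [-0.2, -0.0, 0.1]
grip_width: 0.003
grasp_force: 0.0
```

```bash
python3 - <<'E'
from h import *
w=snap('wrist'); s=snap('side')
cv2.imwrite('pics/c1.png',np.hstack([cv2.resize(w['color'][100:400,180:460],(400,428)),cv2.resize(s['color'][180:300,340:450],(392,428))])[:,:,::-1])
E
```

```text
(no output)
```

View pics/c1.png

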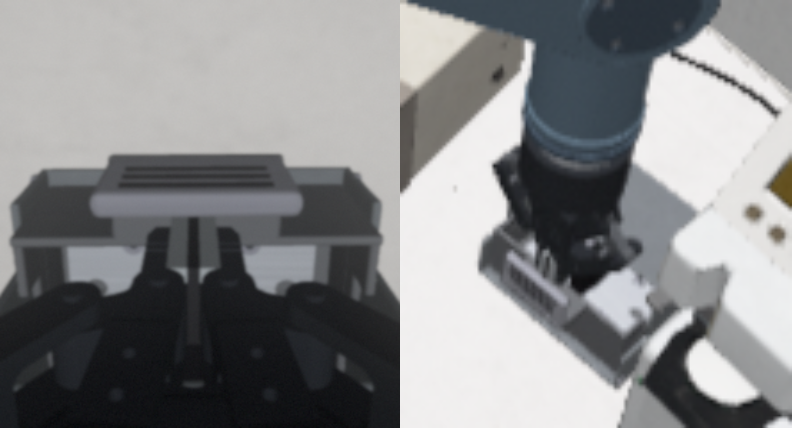

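The fingertips stand behind the tab, clear of the walls. Now I pull it forward slowly, following the arc.

>>> {"name": "send_rows", "arguments": {
  "plan": [
    [[-4, 0, 0], 0],
    [[-8, -1, -1], 0],
    [[-12, -1, -2], 0],
    [[-16, -1, -3], 0],
    [[-20, -2, -4], 0],
    [[-24, -2, -5], 0],
    [[-28, -3, -6], 0],
    [[-32, -3, -8], 0],
    [[-36, -3, -10], 0],
    [[-40, -4, -11], 0],
    [[-44, -4, -13], 0],
    [[-48, -4, -15], 0],
    [[-52, -5, -16], 0],
    [[-52, -5, -16], 0],
    [[-52, -5, -16], 0]
  ]
}}

```text
clock: 6.8
position: [0.5127, -0.1781, 0.085]
tool_rot: [0.002, -0.045, 0.999, -0.0]
wrist_force: [5.6, 3.5, 0.8]
grip_width: -0.003
grasp_force: 2.7
```

>>> {"name": "send_rows", "arguments": {
  "plan": [
    [[4, 0, 2], 0],
    [[5, 0, 40], 0],
    [[-5, 3, 90], 0],
    [[-25, 5, 140], 0],
    [[-45, 8, 180], 0],
    [[-45, 8, 195], 0],
    [[-45, 8, 195], 0],
    [[-45, 8, 195], 0]
  ],
  "grip": 1
}}

```text
clock: 7.8
position: [0.4656, -0.1701, 0.2775]
tool_rot: [-0.001, -0.046, 0.999, 0.001]
wrist_force: [-0.0, -0.2, 0.2]
grip_width: 1.003
grasp_force: 0.0
```

```bash
cat > vp.py <<'E'
from fit import *
w=snap('wrist'); s=manip.state(); print(s['clock'],s['position'],s['tool_rot'])
p=[.618,-.1669,.092]
def tilt(L,th): # L relative to pivot, bin axes -> hood local
    c,s=np.cos(th),np.sin(th); return np.c_[-.048+c*L[:,0]-s*L[:,2],L[:,1],.012+c*L[:,2]+s*L[:,0]]
def plate(dx,dy,yaw): # plate in bin frame
    P=[box(-35,35,-56,56,0,8),box(-25,25,-7,7,8,44)]
    c,s_=np.cos(yaw),np.sin(yaw); return [np.c_[.045+dx+c*X[:,0]-s_*X[:,1],dy+s_*X[:,0]+c*X[:,1],X[:,2]+.004] for X in P]
d=manip.silhouettes(w,'plate')
for e in d[:2]: print('plate',e['conf'],e['xy'],e['pixels'].sum())
im=cv2.resize(w['color'][180:400,200:440][:,:,::-1],None,fx=3.3,fy=2.7) if 0 else cv2.resize(w['color'][190:380,210:430][:,:,::-1],None,fx=3.1,fy=3.1,interpolation=cv2.INTER_CUBIC)
f=lambda P:tuple(((P-[210,190])*3.1).round().astype(int))
def wire(B,col):
    q=proj(w,B)
    for i in range(8):
        for k in(1,2,4):
            if not i&k: cv2.line(im,f(q[i]),f(q[i|k]),col,1)
wire(place(HOOD,p),(0,0,255)); wire(place(tilt(box(-30,-22,-30,30,50,86),.65),p),(0,255,0))
pl=plate(-.006,0,0)
for X in pl: wire(place(tilt(X,.65),p),(255,0,255))
print('rib ctr top',place(tilt(pl[1],.65),p).mean(0),proj(w,place(tilt(pl[1],.65),p)).mean(0))
cv2.imwrite('pics/ov2.png',im[:589])
E
python3 vp.py
```

```text
7.85 [ 0.4655 -0.17    0.2773] [-0.0015 -0.0456  0.999   0.0011]
plate 0.93 [302.2, 287.2] 5776
plate 0.42 [303.3, 249.1] 4880
rib ctr top [ 0.583  -0.1701  0.0595] [305.1081 281.484 ]
```

View pics/ov2.png

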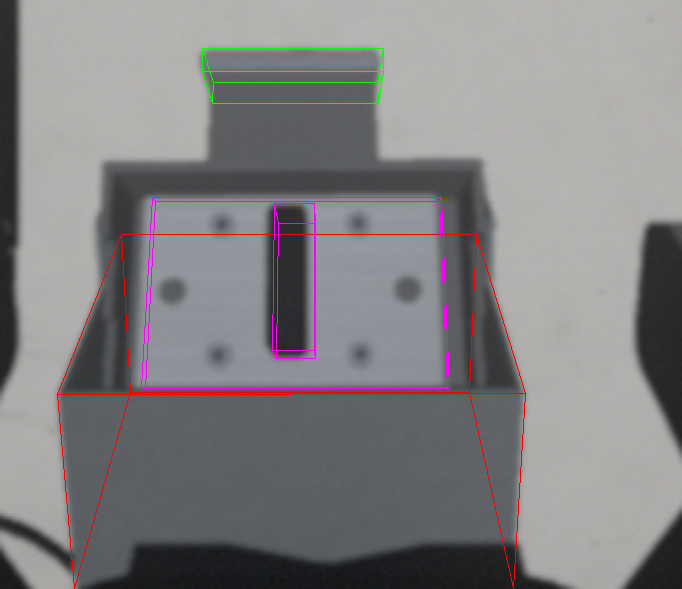

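Overlay: the bin is fully open at 0.65, and the plate fits the model except for about 2.5 mm toward -y. Its rib is at about (288,280) in the crop. I grip the front part of the rib, keeping the fingers forward of the roof edge.

>>> {"name": "send_rows", "arguments": {
  "plan": [
    [[50, -2, -20], 0],
    [[100, -4, -50], 0],
    [[105, -4, -90], 0],
    [[105, -4, -130], 0],
    [[105, -4, -165], 0],
    [[105, -4, -190], 0],
    [[105, -4, -205], 0],
    [[105, -4, -205], 0],
    [[105, -4, -205], 0]
  ],
  "grip": 0
}}

```text
clock: 9.02
position: [0.5715, -0.1746, 0.0751]
tool_rot: [0.001, -0.046, 0.999, -0.0]
wrist_force: [0.4, -0.1, 0.5]
grip_width: 0.499
grasp_force: 0.0
```

>>> {"name": "send_rows", "arguments": {
  "plan": [
    [[-1, 0, -8], 0],
    [[-1, 0, -14], 0],
    [[-1, 0, -14], 0]
  ]
}}

```text
clock: 9.4
position: [0.5695, -0.1742, 0.0598]
tool_rot: [-0.0, -0.046, 0.999, 0.0]
wrist_force: [0.2, 0.5, 0.4]
grip_width: 0.502
grasp_force: 0.0
```

>>> {"name": "send_rows", "arguments": {
  "plan": [
    [[0, 0, 0], 0],
    [[0, 0, 0], 0],
    [[0, 0, 0], 0],
    [[0, 0, 0], 0],
    [[0, 0, 0], 0]
  ],
  "grip": -1,
  "force": 60
}}

```text
clock: 10.02
position: [0.5701, -0.1744, 0.0607]
tool_rot: [0.0, -0.046, 0.999, -0.0]
wrist_force: [-0.6, 1.5, 4.4]
grip_width: 0.155
grasp_force: 59.2
```

The jaws hold the 14 mm rib. Now I lift it out along the floor normal.

>>> {"name": "send_rows", "arguments": {
  "plan": [
    [[-3, 0, 5], 0],
    [[-7, -1, 10], 0],
    [[-13, -1, 18], 0],
    [[-19, -2, 26], 0],
    [[-25, -2, 34], 0],
    [[-31, -3, 42], 0],
    [[-40, -3, 50], 0],
    [[-55, -2, 65], 0],
    [[-75, 5, 90], 0],
    [[-95, 15, 110], 0],
    [[-110, 25, 120], 0],
    [[-120, 35, 120], 0],
    [[-130, 45, 120], 0],
    [[-135, 50, 120], 0],
    [[-135, 50, 120], 0],
    [[-135, 50, 120], 0]
  ]
}}

```text
clock: 12.02
position: [0.4353, -0.1246, 0.1802]
tool_rot: [0.0, -0.046, 0.999, -0.0]
wrist_force: [0.2, 0.9, -2.3]
grip_width: 0.151
grasp_force: 58.5
```

```bash
python3 - <<'E'
from h import *
w=snap('wrist'); s=snap('side')
cv2.imwrite('pics/c2.png',np.hstack([cv2.resize(w['color'][100:400,160:480],(427,400)),cv2.resize(s['color'][180:320,320:450],(371,400))])[:,:,::-1])
E
```

```text
(no output)
```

View pics/c2.png

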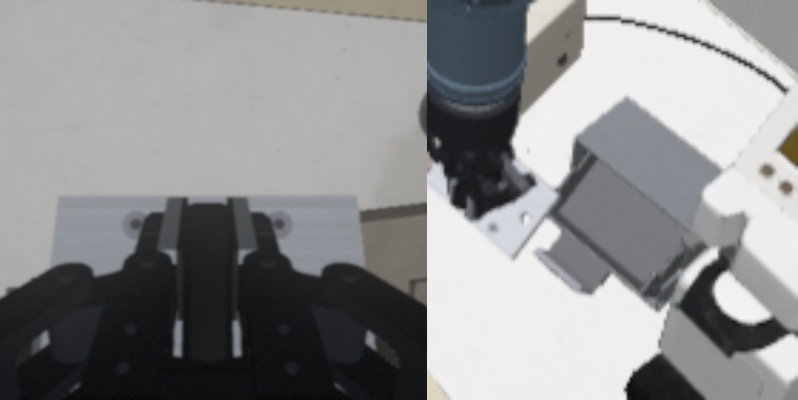

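The plate hangs in the grip, still sloped about 37° with its low edge toward the robot, and the bin is open. The tool can't pitch, so I'll set the low edge on free bench, let the plate fall flat, and regrip it level.

>>> {"name": "send_rows", "arguments": {
  "plan": [
    [[-15, 15, -30], 0],
    [[-30, 30, -60], 0],
    [[-30, 30, -90], 0],
    [[-30, 30, -115], 0],
    [[-30, 30, -127], 0],
    [[-30, 30, -132], 0],
    [[-30, 30, -134], 0],
    [[-30, 30, -134], 0]
  ]
}}

```text
clock: 13.12
position: [0.4054, -0.0947, 0.0468]
tool_rot: [0.001, -0.046, 0.999, -0.0]
wrist_force: [-0.4, 0.1, -3.0]
grip_width: 0.156
grasp_force: 58.6
```

>>> {"name": "send_rows", "arguments": {
  "plan": [
    [[0, 0, -1], 0],
    [[0, 0, -2], 0],
    [[0, 0, -3], 0],
    [[0, 0, -4], 0],
    [[0, 0, -4], 0]
  ]
}}

```text
clock: 13.75
position: [0.405, -0.0944, 0.0428]
tool_rot: [0.0, -0.046, 0.999, -0.0]
wrist_force: [-2.2, 1.8, 4.7]
grip_width: 0.154
grasp_force: 60.1
```

>>> {"name": "send_rows", "arguments": {
  "plan": [
    [[3, 0, 0], 0],
    [[7, 0, -1], 0],
    [[12, 0, -2], 0],
    [[17, 0, -4], 0],
    [[22, 0, -6], 0],
    [[26, 0, -8], 0],
    [[28, 0, -9], 0],
    [[28, 0, -9], 0]
  ],
  "force": 20
}}

```text
clock: 14.75
position: [0.43, -0.0928, 0.0336]
tool_rot: [-0.003, -0.046, 0.999, 0.001]
wrist_force: [-9.3, 4.2, 15.4]
grip_width: 0.156
grasp_force: 73.6
```

>>> {"name": "send_rows", "arguments": {
  "plan": [
    [[0, 0, 0], 0],
    [[0, 0, 0], 0],
    [[0, 0, 0], 0]
  ],
  "grip": -0.3
}}

```text
clock: 15.12
position: [0.4333, -0.0946, 0.0334]
tool_rot: [0.0, -0.046, 0.999, -0.0]
wrist_force: [-0.6, -0.6, -0.3]
grip_width: 0.351
grasp_force: 0.0
```

>>> {"name": "send_rows", "arguments": {
  "plan": [
    [[-10, 0, 30], 0],
    [[-30, 0, 80], 0],
    [[-45, 0, 130], 0],
    [[-45, 0, 170], 0],
    [[-45, 0, 170], 0],
    [[-45, 0, 170], 0]
  ],
  "grip": 1
}}

```text
clock: 15.88
position: [0.3876, -0.0942, 0.2028]
tool_rot: [-0.0, -0.046, 0.999, 0.0]
wrist_force: [-0.1, -1.2, 0.9]
grip_width: 1.0
grasp_force: 0.0
```

```bash
python3 - <<'E'
from fit import *
w=snap('wrist','w4.png'); s=manip.state(); print(s['clock'],s['position'],s['tool_rot'])
for d in manip.silhouettes(w,'plate')[:2]:
    c=max(cv2.findContours(d['pixels'].astype(np.uint8),0,2)[0],key=cv2.contourArea)
    P=np.array([at_z(w,q,.008)[:2] for q in c[:,0].astype(float)],np.float32)
    print(d['conf'],d['xy'],cv2.minAreaRect(P),cv2.boundingRect(c))
E
```

```text
15.925 [ 0.3872 -0.094   0.2022] [-0.0009 -0.0456  0.999   0.0006]
0.75 [312.7, 235.5] ((0.4447822570800781, -0.09222789108753204), (0.08062982559204102, 0.1123390644788742), 5.26780366897583) (254, 200, 116, 76)
```

View pics/w4.png

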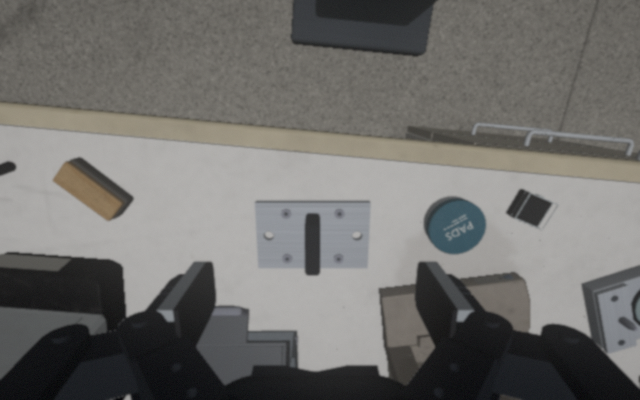

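The plate lies flat, with holes at (269,236) and (356,236) and its rib upright at (312,240). I'll work out its centre from the holes.

```bash
python3 - <<'E'
from fit import *
w=snap('wrist')
g=cv2.cvtColor(w['color'],cv2.COLOR_RGB2GRAY)
P=[]
for u,v in((269,236),(356,236)):
    r=g[v-8:v+9,u-8:u+9].astype(float); m=np.clip(r-np.median(r)-8,0,None); yy,xx=np.mgrid[v-8:v+9,u-8:u+9]
    q=((xx*m).sum()/m.sum(),(yy*m).sum()/m.sum()); P.append(at_z(w,q,.004)); print(q,r.max(),np.median(r))
a,b=P; print(a,b,np.linalg.norm(b-a),(a+b)/2,np.arctan2(-(b-a)[0],(b-a)[1]))
C=(a+b)/2; ty=np.arctan2(-(b-a)[0],(b-a)[1])
X=place(np.array([[x,y,.008] for x in(-.035,.035) for y in(-.056,.056)]),[*C[:2],ty]); print(proj(w,X))
E
```

```text
(np.float64(268.2301369863014), np.float64(235.11780821917807)) 175.0 148.0
(np.float64(355.2857142857143), np.float64(235.15384615384616)) 174.0 147.0
[ 0.4453 -0.1357  0.004 ] [ 0.4373 -0.0485  0.004 ] 0.08756231724867956 [ 0.4413 -0.0921  0.004 ] 0.0908915655647969
[[253.6676 202.8466]
 [369.6781 202.9236]
 [257.0647 268.4607]
 [366.4696 268.4778]]
```

Plate centre is about (0.441, -0.092) and its yaw matches the tool. Before gripping, I look at the jig pins from the same relative pose, so camera bias cancels.

>>> {"name": "send_rows", "arguments": {
  "plan": [
    [[5, 50, 25], 0.06],
    [[10, 105, 25], 0.12],
    [[16, 160, 25], 0.18],
    [[22, 215, 25], 0.25],
    [[30, 270, 25], 0.31],
    [[38, 320, 25], 0.37],
    [[42, 338, 25], 0.37],
    [[42, 338, 25], 0.37],
    [[42, 338, 25], 0.37],
    [[42, 338, 25], 0.37]
  ]
}}

```text
clock: 17.27
position: [0.4299, 0.2423, 0.2282]
tool_rot: [-0.0, -0.228, 0.974, -0.0]
wrist_force: [0.4, -0.5, 0.1]
grip_width: 1.0
grasp_force: 0.0
```

```bash
python3 - <<'E'
from fit import *
w=snap('wrist','w5.png'); s=manip.state(); print(s['clock'],s['position'],s['tool_rot'])
for d in manip.silhouettes(w,'jig')[:1]:
    c=max(cv2.findContours(d['pixels'].astype(np.uint8),0,2)[0],key=cv2.contourArea)
    P=np.array([at_z(w,q,.024)[:2] for q in c[:,0].astype(float)],np.float32)
    print(d['conf'],d['xy'],cv2.minAreaRect(P),cv2.boundingRect(c))
im=cv2.resize(w['color'][180:290,225:405],None,fx=4.4,fy=4.4,interpolation=cv2.INTER_CUBIC)
cv2.imwrite('pics/j.png',im[:,:,::-1])
E
```

```text
17.325 [0.43   0.2424 0.2284] [-0.     -0.2276  0.9738 -0.0001]
0.88 [316.7, 226.7] ((0.4752805829048157, 0.26713496446609497), (0.08204149454832077, 0.12708178162574768), 27.053314208984375) (254, 191, 127, 77)
```

View pics/j.png

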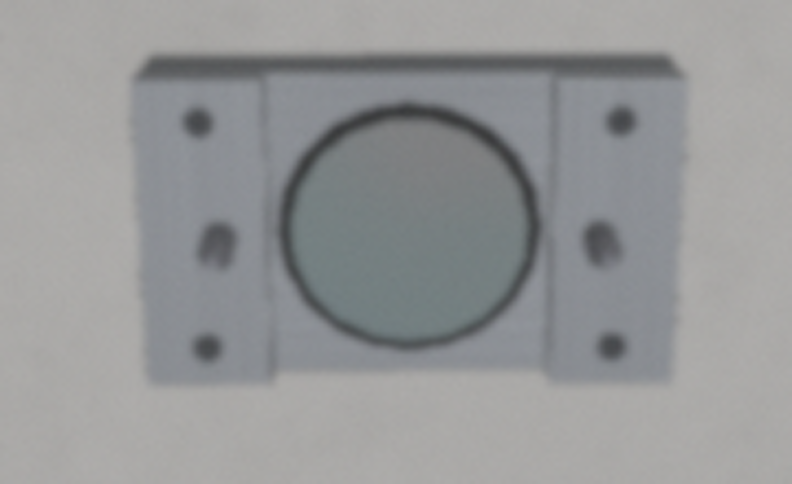

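The jig shows from directly in front: pins at crop (217,246) and (603,246), leaning away from the camera, with four screws placed symmetrically around the centre. I'll compute the jig pose from pins and screws.

```bash
python3 - <<'E'
from fit import *
from scipy.optimize import least_squares
w=snap('wrist')
px=lambda u,v:np.array([225+(u+.5)/4.4-.5,180+(v+.5)/4.4-.5])
S=[at_z(w,px(*q),.024) for q in((198,122),(621,121),(207,347),(611,347))]
c=np.mean(S,0); v=S[1]+S[3]-S[0]-S[2]; print('screws',c,np.arctan2(-v[0],v[1]),[np.linalg.norm(S[i]-S[j]) for i,j in((0,1),(2,3),(0,2),(1,3))])
for zz,qs in((.032,((217,246),(603,246))),):
    a,b=[at_z(w,px(*q),zz) for q in qs]; print('pins',(a+b)/2,np.linalg.norm(b-a),np.arctan2(-(b-a)[0],(b-a)[1]))
for p in ([*c[:2],np.arctan2(-v[0],v[1])],):
    for z in(.024,.04):
        q=proj(w,place(np.array([[0,-.044,z],[0,.044,z]]),p)); print(z,(q-[225,180]+.5)*4.4-.5)
    q=proj(w,place(np.array([[x,y,.024] for x in(-.038,.038) for y in(-.063,.063)]),p)); print((q-[225,180]+.5)*4.4-.5)
E
```

```text
screws [0.4783 0.2699 0.024 ] 0.4614321538429838 [np.float64(0.0962943576643052), np.float64(0.09631476916498635), np.float64(0.0561834531238618), np.float64(0.05643391399150338)]
pins [0.4774 0.2695 0.032 ] 0.08790594669394435 0.4601891405032762
0.024 [[220.4245 237.0702]
 [598.0674 236.6341]]
0.04 [[212.3554 263.7485]
 [607.3125 263.2895]]
[[130.4005  80.1741]
 [688.5011  79.5542]
 [146.8423 384.6689]
 [671.224  384.0418]]
```

>>> {"name": "send_rows", "arguments": {
  "plan": [
    [[0, -50, -10], -0.06],
    [[0, -105, -20], -0.12],
    [[0, -160, -30], -0.18],
    [[5, -215, -40], -0.25],
    [[8, -270, -60], -0.31],
    [[11, -320, -80], -0.37],
    [[11, -334, -110], -0.37],
    [[11, -334, -140], -0.37],
    [[11, -334, -170], -0.37],
    [[11, -334, -186], -0.37],
    [[11, -334, -194], -0.37],
    [[11, -334, -194], -0.37],
    [[11, -334, -194], -0.37]
  ],
  "grip": 0.2
}}

```text
clock: 19.05
position: [0.4414, -0.0907, 0.035]
tool_rot: [0.001, -0.046, 0.999, -0.0]
wrist_force: [-0.5, -0.5, 0.1]
grip_width: 0.599
grasp_force: 0.0
```

>>> {"name": "send_rows", "arguments": {
  "plan": [
    [[0, 0, 0], 0],
    [[0, 0, 0], 0],
    [[0, 0, 0], 0],
    [[0, 0, 0], 0],
    [[0, 0, 0], 0]
  ],
  "grip": -1,
  "force": 60
}}

```text
clock: 19.68
position: [0.4414, -0.0907, 0.035]
tool_rot: [0.001, -0.046, 0.999, -0.0]
wrist_force: [-1.0, -0.2, 6.0]
grip_width: 0.153
grasp_force: 59.5
```

>>> {"name": "send_rows", "arguments": {
  "plan": [
    [[0, 0, 20], 0],
    [[0, 0, 60], 0],
    [[0, 0, 100], 0],
    [[0, 0, 130], 0],
    [[0, 0, 130], 0],
    [[0, 0, 130], 0]
  ]
}}

```text
clock: 20.42
position: [0.4399, -0.0899, 0.163]
tool_rot: [-0.001, -0.046, 0.999, 0.001]
wrist_force: [-0.8, -0.2, -3.3]
grip_width: 0.155
grasp_force: 59.1
```

```bash
python3 - <<'E'
from fit import *
w=snap('wrist','w6.png'); s=manip.state(); print(s['clock'],s['position'],s['tool_rot'],s['grip_width'])
t=s['position']; 
# predicted plate if rib centre at TCP xy, top z: TCP was ~.034 above plate underside
for dz in(-.026,):
    q=proj(w,place(np.array([[x,y,t[2]+dz] for x in(-.035,.035) for y in(-.056,.056)]),[t[0],t[1],.0912])); print(q)
cv2.imwrite('pics/p.png',cv2.resize(w['color'][200:330,220:410],None,fx=4.2,fy=4.2,interpolation=cv2.INTER_CUBIC)[:,:,::-1])
E
```

```text
20.475 [ 0.4397 -0.0898  0.1627] [-0.0015 -0.0456  0.999   0.0008] 0.1581973149748581
[[191.3772 192.3952]
 [440.8375 192.5332]
 [205.4591 326.0184]
 [426.2199 325.9609]]
```

View pics/p.png

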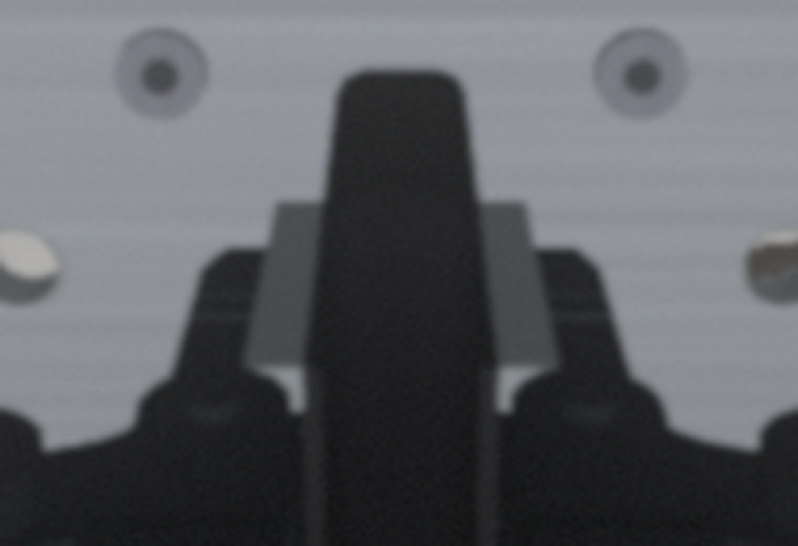

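Eleven views are used, one over the limit of ten, so I won't view any more. The plate is held level. Its holes are at crop (18,266) and (787,266), so I can compute the plate's offset in the tool numerically.

```bash
python3 - <<'E'
from fit import *
w=snap('wrist'); s=manip.state(); t=s['position']
px=lambda u,v:np.array([220+(u+.5)/4.2-.5,200+(v+.5)/4.2-.5])
a,b=[at_z(w,px(*q),t[2]-.027) for q in((18,266),(787,266))]
q=s['tool_rot']; Rm=R.from_quat([q[1],q[2],q[3],q[0]]).as_matrix()
print(t,q,a,b,np.linalg.norm(b-a),np.arctan2(-(b-a)[0],(b-a)[1]))
print('plate centre in tool',Rm.T@((a+b)/2-t), 'tool yaw',np.arctan2(-Rm[0,1],Rm[1,1]))
g=cv2.cvtColor(w['color'],cv2.COLOR_RGB2GRAY)
e,f=[at_z(w,px(*q),t[2]-.027) for q in((161,75),(641,75))]; print('screws',Rm.T@((e+f)/2-t),np.linalg.norm(e-f))
E
```

```text
[ 0.4397 -0.0898  0.1626] [-0.0016 -0.0456  0.999   0.0009] [ 0.4437 -0.1337  0.1356] [ 0.4357 -0.0461  0.1356] 0.08793653035697582 0.09104113505273255
plate centre in tool [-0.     -0.0002  0.027 ] tool yaw 0.09114907249053086
screws [ 0.023  -0.0004  0.0271] 0.05269783503809088
```

The plate is centred on the TCP and square to the tool. I carry it around the edger, raised, and hover over the jig.

>>> {"name": "send_rows", "arguments": {
  "plan": [
    [[-15, 20, 20], 0],
    [[-30, 60, 35], 0.05],
    [[-35, 110, 40], 0.1],
    [[-35, 160, 40], 0.15],
    [[-30, 210, 40], 0.2],
    [[-20, 260, 40], 0.27],
    [[5, 310, 40], 0.33],
    [[30, 350, 20], 0.37],
    [[38, 360, -10], 0.37],
    [[38, 360, -40], 0.37],
    [[38, 360, -60], 0.37],
    [[38, 360, -68], 0.37],
    [[38, 360, -68], 0.37],
    [[38, 360, -68], 0.37],
    [[38, 360, -68], 0.37]
  ]
}}

```text
clock: 22.4
position: [0.4795, 0.2698, 0.0973]
tool_rot: [0.001, -0.229, 0.974, 0.0]
wrist_force: [-0.3, 0.2, -3.3]
grip_width: 0.155
grasp_force: 59.2
```

```bash
python3 - <<'E'
from fit import *
w=snap('wrist','w7.png'); s=manip.state(); q=s['tool_rot']; Rm=R.from_quat([q[1],q[2],q[3],q[0]]).as_matrix(); t=s['position']
print(s['clock'],t,np.arctan2(-Rm[0,1],Rm[1,1]),s['wrist_force'],s['wrist_torque'])
# expected hole centres and look for pins through holes
H=proj(w,place(np.array([[0,-.044,t[2]-.027],[0,.044,t[2]-.027]]),[t[0],t[1],.461])); P=proj(w,place(np.array([[0,-.044,.040],[0,.044,.040]]),[.478,.2698,.461])); print(H,P)
g=cv2.cvtColor(w['color'],cv2.COLOR_RGB2GRAY)
for u,v in H.round().astype(int): print(g[v-12:v+13:2,u-14:u+15:2])
E
```

```text
22.45 [0.4794 0.2697 0.0972] 0.46109867725157666 [-0.2509 -0.661  -3.0957] [ 0.0014  0.0094 -0.0435]
[[223.1525 262.6474]
 [406.3899 262.7972]] [[237.9378 236.3184]
 [393.9674 236.4574]]
[[137 137 137 134 137 136 136 135 136 137 135 136 135 136 135]
 [140 139 140 139 136 133 130 132 132 136 138 139 139 139 138]
 [139 141 139 132 123 126 128 130 130 130 131 137 139 141 139]
 [137 137 130 109 104 128 132 131 134 131 130 128 133 137 136]
 [136 133 120  89  91 124 131 132 132 132 131 129 127 134 134]
 [135 131 115  83  79 107 129 132 133 133 133 133 125 130 133]
 [136 134 116  84  79  88 112 125 131 131 131 132 124 129 135]
 [135 133 124  90  79  80  88  97 113 118 117 104 106 126 134]
 [134 133 131 104  84  80  80  80  80  82  77  77 105 128 134]
 [135 133 135 128 103  84  81  80  78  74  78  95 119 132 135]
 [136 135 133 134 127 110  97  88  86  91 104 122 129 134 133]
 [136 137 136 136 137 136 131 127 126 128 129 134 135 136 134]
 [134 134 133 134 133 133 134 134 134 133 134 134 132 133 134]]
[[131 132 132 130 130 131 130 131 132 131 133 133 131 132 131]
 [132 133 133 134 133 133 131 129 125 126 131 133 134 133 134]
 [137 137 138 135 134 130 128 128 128 126 120 120 132 136 136]
 [137 136 138 133 130 132 132 131 133 133 116  93 114 132 136]
 [135 136 132 129 130 133 132 131 134 130 106  74  95 119 135]
 [133 133 130 130 131 132 132 130 132 121  84  69  86 114 130]
 [133 132 128 127 130 132 129 128 121  94  70  66  83 113 129]
 [136 135 125 104 112 119 116 103  86  71  70  70  93 118 133]
 [134 134 129  99  83  83  81  75  73  71  71  77 107 122 133]
 [132 133 131 117  89  79  77  77  72  71  78 100 119 127 133]
 [133 133 133 132 118 101  88  84  86  95 111 121 128 131 133]
 [135 136 135 135 134 132 128 125 127 128 131 133 135 135 137]
 [134 134 134 134 134 135 133 135 133 134 133 134 134 133 134]]
```

Level, and 1.5 mm too far in x. I correct that and descend slowly onto the tapers.

>>> {"name": "send_rows", "arguments": {
  "plan": [
    [[-1.5, 0, -4], 0],
    [[-1.5, 0, -8], 0],
    [[-1.5, 0, -12], 0],
    [[-1.5, 0, -14], 0],
    [[-1.5, 0, -16], 0],
    [[-1.5, 0, -16], 0]
  ]
}}

```text
clock: 23.2
position: [0.4773, 0.2696, 0.0801]
tool_rot: [-0.0, -0.229, 0.974, -0.0]
wrist_force: [0.5, 0.7, -2.5]
grip_width: 0.153
grasp_force: 59.3
```

>>> {"name": "send_rows", "arguments": {
  "plan": [
    [[0, 0, -2], 0],
    [[0, 0, -4], 0],
    [[0, 0, -6], 0],
    [[0, 0, -8], 0],
    [[0, 0, -8], 0]
  ]
}}

```text
clock: 23.82
position: [0.4773, 0.2696, 0.0721]
tool_rot: [-0.0, -0.229, 0.974, -0.0]
wrist_force: [-0.2, 0.5, -3.1]
grip_width: 0.154
grasp_force: 59.3
```

>>> {"name": "send_rows", "arguments": {
  "plan": [
    [[0, 0, -1], 0],
    [[0, 0, -2], 0],
    [[0, 0, -3], 0],
    [[0, 0, -4], 0],
    [[0, 0, -5], 0],
    [[0, 0, -5], 0]
  ]
}}

```text
clock: 24.58
position: [0.4773, 0.2696, 0.0672]
tool_rot: [-0.0, -0.229, 0.974, -0.0]
wrist_force: [0.2, 0.0, -2.5]
grip_width: 0.153
grasp_force: 59.3
```

>>> {"name": "send_rows", "arguments": {
  "plan": [
    [[0, 0, -1], 0],
    [[0, 0, -2], 0],
    [[0, 0, -3], 0],
    [[0, 0, -4], 0],
    [[0, 0, -5], 0],
    [[0, 0, -6], 0],
    [[0, 0, -6.5], 0],
    [[0, 0, -7], 0],
    [[0, 0, -7], 0]
  ]
}}

```text
clock: 25.7
position: [0.4774, 0.2696, 0.0603]
tool_rot: [-0.0, -0.229, 0.974, 0.0]
wrist_force: [0.2, -0.4, -2.7]
grip_width: 0.155
grasp_force: 59.3
```

>>> {"name": "send_rows", "arguments": {
  "plan": [
    [[0, 0, -0.5], 0],
    [[0, 0, -1], 0],
    [[0, 0, -1.5], 0],
    [[0, 0, -2], 0],
    [[0, 0, -2], 0]
  ]
}}

```text
clock: 26.32
position: [0.4773, 0.2696, 0.059]
tool_rot: [0.0, -0.229, 0.974, -0.0]
wrist_force: [-3.4, -1.4, 5.4]
grip_width: 0.152
grasp_force: 60.5
```

It seats at exactly the expected height. Release and lift off, then check.

>>> {"name": "send_rows", "arguments": {
  "plan": [
    [[0, 0, 0], 0],
    [[0, 0, 0], 0],
    [[0, 0, 0], 0],
    [[0, 0, 0], 0]
  ],
  "grip": 0
}}

```text
clock: 26.82
position: [0.4774, 0.2696, 0.0582]
tool_rot: [-0.0, -0.229, 0.974, -0.0]
wrist_force: [0.1, 0.1, 0.5]
grip_width: 0.499
grasp_force: 0.0
```

>>> {"name": "send_rows", "arguments": {
  "plan": [
    [[0, 0, 20], 0],
    [[0, 0, 60], 0],
    [[-25, -12, 110], 0],
    [[-50, -25, 155], 0],
    [[-50, -25, 170], 0],
    [[-50, -25, 170], 0],
    [[-50, -25, 170], 0],
    [[-50, -25, 170], 0]
  ],
  "grip": 1
}}

```text
clock: 27.82
position: [0.4271, 0.2446, 0.2265]
tool_rot: [-0.002, -0.229, 0.974, -0.0]
wrist_force: [-0.2, 0.9, -0.3]
grip_width: 0.997
grasp_force: 0.0
```

```bash
python3 - <<'E'
from fit import *
w=snap('wrist'); s=manip.state(); print(s['clock'],s['position'])
for d in manip.silhouettes(w,'plate')[:1]:
    c=max(cv2.findContours(d['pixels'].astype(np.uint8),0,2)[0],key=cv2.contourArea)
    print('plate',d['conf'],d['xy'],cv2.minAreaRect(c))
print('exp',cv2.minAreaRect(np.vstack([proj(w,place(np.array([[x,y,.032] for x in(-.035,.035) for y in(-.056,.056)]),[.478,.2698,.461]))]).astype(np.float32)))
H=proj(w,place(np.array([[0,-.044,.036],[0,.044,.036]]),[.478,.2698,.461])); print(H)
g=cv2.cvtColor(w['color'],cv2.COLOR_RGB2GRAY)
for u,v in H.round().astype(int): print(g[v-8:v+9,u-8:u+9])
E
```

```text
27.875 [0.4271 0.2445 0.2267]
plate 0.94 [315.6, 239.6] ((314.5, 241.0), (74.0, 115.0), 90.0)
exp ((314.45709228515625, 238.26495361328125), (115.5311279296875, 65.2114486694336), 0.04439762979745865)
[[269.8919 240.7361]
 [359.0265 240.7887]]
[[148 148 148 147 148 146 143 141 141 139 140 142 145 146 147 146 146]
 [149 148 148 149 147 143 136 129 126 125 126 133 139 145 147 148 148]
 [148 147 147 147 142 133 119 107 101 102 106 113 125 137 144 147 148]
 [146 146 145 141 133 116 103  92  88  88  91  97 108 126 137 144 146]
 [145 145 144 139 125 106  93  90  91  90  89  91 100 118 133 141 144]
 [145 144 144 137 117  99  89  91  94  93  91  92 101 114 129 139 143]
 [146 144 144 134 116  97  93  95  97  95  93  94 102 115 128 138 143]
 [145 144 143 132 114 100  98 102 102  99  92  91 100 112 126 138 144]
 [145 146 142 136 122 109 109 111 108 100  91  92 100 115 131 140 143]
 [146 144 146 141 132 124 122 122 115 105  98 100 110 126 137 142 145]
 [146 146 145 144 141 136 134 128 124 117 117 119 126 137 143 144 145]
 [145 145 145 144 142 143 139 139 134 133 134 136 139 143 144 146 146]
 [14
[... 859 characters left out ...]
140 125 101  86  87  95 103 103 100  95 102 119 134 142 145]
 [144 144 141 128 111  93  91 103 111 113 106 104 111 126 136 142 144]
 [144 144 144 138 124 109 103 111 120 122 118 117 125 135 140 142 142]
 [146 144 144 141 136 127 121 124 130 131 132 133 138 141 144 143 145]
 [145 145 145 144 144 140 137 139 140 141 141 142 144 144 144 145 145]
 [144 146 144 144 144 144 143 142 143 142 144 145 144 144 145 144 145]
 [145 144 144 146 144 145 145 145 145 144 144 144 144 146 143 144 144]
 [144 146 145 144 144 144 145 144 145 146 143 144 144 144 145 144 145]
 [144 145 146 144 147 145 144 144 144 145 145 145 144 144 145 145 146]
 [145 143 145 145 144 143 145 144 145 144 144 144 145 145 143 144 143]]
```

The pins sit in both holes and the plate matches the expected outline, so it's seated. Now I go to the front of the tab with shut fingers.

>>> {"name": "send_rows", "arguments": {
  "plan": [
    [[0, -50, 0], -0.05],
    [[0, -105, 0], -0.1],
    [[0, -160, 0], -0.15],
    [[0, -215, 0], -0.2],
    [[5, -270, 0], -0.26],
    [[15, -325, 0], -0.32],
    [[30, -380, -10], -0.37],
    [[42, -420, -40], -0.37],
    [[42, -425, -80], -0.37],
    [[42, -425, -115], -0.37],
    [[42, -425, -145], -0.37],
    [[42, -425, -160], -0.37],
    [[42, -425, -160], -0.37],
    [[42, -425, -160], -0.37]
  ],
  "grip": -1
}}

```text
clock: 29.68
position: [0.4702, -0.1808, 0.0693]
tool_rot: [0.001, -0.046, 0.999, -0.001]
wrist_force: [-0.4, -0.3, 0.5]
grip_width: -0.003
grasp_force: 0.0
```

>>> {"name": "send_rows", "arguments": {
  "plan": [
    [[5, 0, 0], 0],
    [[10, 1, 0], 0],
    [[14, 1, 1], 0],
    [[18, 2, 5], 0],
    [[22, 2, 9], 0],
    [[26, 2, 12], 0],
    [[30, 3, 15], 0],
    [[34, 3, 18], 0],
    [[38, 3, 21], 0],
    [[42, 4, 24], 0],
    [[45, 4, 26], 0],
    [[48, 4, 27], 0],
    [[50, 5, 28], 0],
    [[52, 5, 28], 0],
    [[54, 5, 28], 0],
    [[54, 5, 28], 0]
  ]
}}

```text
clock: 31.68
position: [0.5235, -0.1754, 0.0963]
tool_rot: [0.0, -0.046, 0.999, -0.0]
wrist_force: [-0.5, 0.1, -0.1]
grip_width: -0.004
grasp_force: 0.0
```

>>> {"name": "send_rows", "arguments": {
  "plan": [
    [[-20, -2, 0], 0],
    [[-40, -3, 30], 0],
    [[-60, 5, 90], 0],
    [[-60, 8, 150], 0],
    [[-60, 8, 190], 0],
    [[-60, 8, 190], 0],
    [[-60, 8, 190], 0]
  ]
}}

```text
clock: 32.55
position: [0.4629, -0.1671, 0.2855]
tool_rot: [-0.001, -0.046, 0.999, 0.0]
wrist_force: [0.8, 0.3, -0.5]
grip_width: 0.002
grasp_force: 0.0
```

```bash
python3 - <<'E'
from fit import *
w=snap('wrist'); s=manip.state(); print(s['clock'],s['position'],s['wrist_force'])
p=[.618,-.1669,.092]
def tilt(L,th):
    c,s=np.cos(th),np.sin(th); return np.c_[-.048+c*L[:,0]-s*L[:,2],L[:,1],.012+c*L[:,2]+s*L[:,0]]
for n in('bin','bin_tab'):
    for d in manip.silhouettes(w,n)[:1]: print(n,d['conf'],d['xy'],cv2.boundingRect(d['pixels'].astype(np.uint8)))
for th in(0,.1,.2,.65):
    q=proj(w,place(tilt(np.vstack([box(-30,-22,-30,30,50,86),box(-30,0,-65,65,40,53)]),th),p)); print(th,'tab+front rows',q[:8].min(0),q[:8].max(0),'front',q[8:].min(0),q[8:].max(0))
E
```

```text
32.6 [ 0.4626 -0.1669  0.2848] [-0.5514 -0.0925 -0.359 ]
bin 0.85 [270.9, 268.3] (242, 245, 120, 63)
bin_tab 0.79 [272.3, 271.4] (242, 245, 119, 62)
0 tab+front rows [270.833  245.1972] [331.1357 267.08  ] front [242.3638 241.602 ] [361.8792 271.2139]
0.1 tab+front rows [270.9437 239.9506] [331.091  258.2056] front [242.6837 237.3415] [361.6673 266.798 ]
0.2 tab+front rows [271.1682 234.8874] [331.003  249.2713] front [243.1107 233.2824] [361.3851 262.1813]
0.65 tab+front rows [273.0562 205.1932] [330.2754 222.6532] front [244.2132 215.1855] [360.6626 243.5184]
```

The bin dropped away from the finger, and its silhouette matches the shut model. Handing in.

```bash
python3 -c "
from cell import manip
print(manip.finish_job())"
```

```text
the job is handed in; nothing more can be done
None
```

The job is handed in at about 33 s: the plate sits flat on the grey jig over both dowel pins, the bin dropped shut, and no bystander was touched that I know of; no verdict came back, and I viewed 11 pictures, one over your limit of 10.

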